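# Index the turret punch to its widest punch

### The job

Set the bench turret punch up for its largest hole: with a fingertip, lightly flick the lugs on the rim of the turret so that it clicks round station by station, until the punch with the widest head stands straight under the ram, and leave it resting in that click. Either way round will do, but do not press hard on the turret and do not pull the hand lever. Leave the things lying about the machine where they are.

Things in the scene. Friction and masses are not known exactly. Their poses are not given: they have to be found in the camera images.
- turret_axis (a point): Point on the turret's vertical spindle axis at the top of the punch disc, 126 mm above the bench, fixed to the machine frame. z is up; y points from the spindle to the ram and the frame's column; x is 90 degrees clockwise from y seen from above, so the side towards the robot is roughly -x. Punch disc: 150 mm across, 104 to 126 mm above the bench; spindle nut on it to 136 mm.
- wide_lug (a point): Middle of the rim lug in line with the widest punch, 115 mm above the bench, turning with the turret. Eight such round upright lugs, 22 mm diameter, 103 to 127 mm above the bench, stand out from the punch disc's rim every 45 degrees, centred 80 mm from the axis: they reach out to 91 mm, with 39 mm free between neighbours. Below is a plain die disc, 150 mm across, 60 to 80 mm above the bench.
- widest_punch (a point): Centre of the top of the widest punch head; turns with the turret. Eight round heads, 24 mm high (126 to 150 mm above the bench), stand 50 mm from the axis, one in line with each lug. Seen from above and going counter-clockwise they are 36 (this one), 10, 12, 14, 16, 20, 24 and 28 mm across.
- turret (a joint): Turret angle, rad, counter-clockwise seen from above, endless both ways; 0 or whole turns (6.283) = widest punch under the ram. A sprung roller clicks every 45 degrees (0.785): it rests at multiples of that, and beyond half-way is pulled on into the next click. Starts one to seven clicks off. Passing a click takes about 5 N at a lug; let go, it rests within about 0.5 s.
- ram_nose (a point): Centre of the lower end of the ram, a 28 mm steel plunger under the end of the upper arm, 158 mm above the bench and 50 mm from the spindle axis along the frame's +y. Fixed; the widest punch has to stand straight below it.
- upper_arm_end (a point): Free end of the machine's upper arm, 35 mm from the spindle axis along +y, at mid-height. The arm is 56 mm wide (x), 195 to 255 mm above the bench, and runs from here along +y to the column, 70 mm wide and 115 to 190 mm from the axis. The turret's rim is open to a finger from above all round except on this +y side.
- punch: The grey C-frame turret punch, fixed to the bench. Origin on the spindle axis at bench height, axes as at turret_axis. Base plate 20 mm high, 200 mm (x) by 320 mm (y, from -110 to 210 mm). A small housing for the index roller, up to 54 mm high, stands on it 67 to 113 mm from the axis on the -y side.
- lever (a joint): Hand lever above the upper arm and column, a bar with a rubber grip, up to 570 mm above the bench. Angle in rad: 0 raised and leaning away from the turret (as it starts), growing as it is pulled down over the turret. Leave it at 0.
- junction_box: Closed grey plastic junction box, 104 x 104 x 60 mm, loose on the bench beside the punch on the -y side. Origin at the centre of its underside, z up.
- gland_big: Grey plastic cable gland, 44 mm high, 37 mm across, standing loose on the punch's base plate (its underside 20 mm above the bench) beside the turret. Origin at its underside's centre.
- gland_small: Smaller grey cable gland, 33 mm high, 28 mm across, standing on the bench in front of the punch. Origin at its underside's centre.
- plug: Red industrial plug standing on its mouth, 66 mm across, 123 mm high, beyond the punch. Origin at its underside's centre.
- oil_bottle: White oil bottle, 50 mm across, 140 mm high, beyond the punch. Origin at its underside's centre.
- screwdriver: Screwdriver 200 mm long lying on the bench between the punch and the robot. Origin underneath it; its x axis runs from handle to tip.
- bracket: Flat aluminium bracket 30 x 130 mm, 5 mm thick, with one end bent up 45 mm, lying on the bench on the -y side. Origin at its underside's centre.
- shelf_bin: Open yellow bin of glands, 170 x 100 x 65 mm, beside the column on the +y side. Origin at its underside's centre.

How it is judged:
By the outcome, as a careful person would: the job done as asked, in the order asked, and still so for the second after the job is handed in, with the robot touching nothing.
It also fails if it takes over 64 s, if anything falls off the work surface, if the arm or the gripper's body presses on something with over 40 N, if the wrist force passes 120 N, or if a joint passes its speed limit or range.

### The arm

A 6-joint arm with a two-finger parallel gripper is mounted at the origin on the work surface. World frame = base frame: x ahead of the robot, y to its left, z up, the work surface at z = 0. Lengths are in m, angles in rad, forces in N, time in s.
With the tool pointing down it reaches from about 0.4 to 0.825 m from the base axis. Payload 7 kg.
Tool frame: the origin (TCP) lies between the finger pads; the fingertips stand arm.nose_length ahead of it and the grasp point (between the pads) is the TCP (arm.nose_length is the distance from the TCP to the fingertips, in m); x points along the fingers, z is the direction in which the jaws open and shut, and the axes are right-handed (so a half turn about x gives the same grasp; the last joint's range is limited). The gripper opens to 88 mm and grips with 3 to 60 N. Pads are 19 mm wide; open, the fingers measure 130 mm over their backs; the gripper's body (78 mm by 193 mm) begins 47 mm behind the grasp point.
Start: joints at [1.5, 0.359, 0.012, 0, -1.224, -0.288], TCP at [0.237, 0.632, 0.246] pointing down, gripper open.
Joint ranges: [-3.07, 3.07], [-1.43, 2.12], [-1.02, 1.25], [-3.03, 1.67], [-3.05, -0], [-3.03, 3.03]. Speed limits (rad/s): [2.39, 2.39, 3.01, 3.14, 3.14, 3.14].

### API

Orientations are given as [roll, pitch, yaw] about the fixed x, y, z axes, in that order (R = Rz(yaw) Ry(pitch) Rx(roll)).
In Python, from station import arm, viewer, spotter gives the robot as it stands.
- The arm moves only by the shell command python3 -m handwheel 'ROWS' [FORCE]. ROWS is a JSON object of lists of equal length, an entry for each row: "gripper": the gripper command: -1 is shut, 1 is fully open, values between are in proportion; "travel": the shift along the world's x, y, z each as a share of 500 mm, from -1 to 1, a list of three; "spin": the turn about the world's z as a share of 45 degrees, from -1 to 1. A call has 1 to 20 rows; each row is the pose to reach, as a shift and turn from the pose commanded when the call began; what a row does not reach only later rows make up. A row lasts 1/10 s, in which the tool goes at most 50 mm and 8.59 degrees, less where a joint would pass 70% of its speed; a pose out of reach is approached as far as the arm can. A call with a number of a shift or a turn outside -1 to 1 is refused whole. A call with a gripper value outside its range is refused whole. The fingers move at their own pace and stop on an object; FORCE is the grip in N (left out, the last holds). Time passes only in rows, so rows that repeat a pose let the fingers close. It gives the time, the measured TCP pose, the force and the opening at its end, in the units of the state.
- arm.get_state(): the state, without advancing time (a new reading comes with each control period).
- viewer.grab_frame(name): name is "scene" or "side" or "wrist"; returns a dict with "pixels" (420x560x3 uint8, blue, green, red), "fx", "fy", "cx", "cy" (pixels), "eye" and "attitude" of the camera in the world. Camera axes: x right, y down, z forward; pixel columns grow to the right and rows downward; lengths in m; the calibration is good to about 2 mm. A picture is of the moment at which its call begins. There is no depth.
- arm.job_done(): hands the job in, once; it reports no verdict.
Trained networks look in the newest picture that a camera, given by its name, has taken for a name from the list of things; names that differ only in an ending like _2 or _b are one class to them, and where a whole thing is asked for, a point or a joint stands for the part that bears it (a point fixed in the world has none). Each returns a list of dicts, best first, with "conf" (0 to 1); they miss things now and then, are a little off and sometimes report something else, mostly with a low value. They report only what shows in the picture. A call takes as long as a camera call.
- spotter.spot_in(camera, label): "rect" ([left, top, right, bottom] in pixels, round what is visible of it).
- spotter.tip_of(camera, label): "at" ([column, row] in pixels: a listed point, or the origin of a listed thing).
The state is a dict: "t": time; "q": joint angles; "qd": joint speeds; "joint_efforts": joint torques, N m; "eef_pos": TCP position; "ee_rot": TCP orientation; "force": force on the tool from outside, world axes, zero at the start; "moment": the same for the moment, N m; "width": finger opening in m.
Only numpy, scipy, OpenCV 4.12 (cv2) and the standard library are available. Lean on these libraries where they do the work, as an engineer would, in place of code of your own. Each camera call takes 0.05 s, during which the arm holds its last target.

## Working session

There is one attempt and no reset: what is moved stays moved. The work goes in short steps, Python scripts to look and compute and a shell command to move; the robot and the scene stay as the last step left them, time stands still between calls to the robot, and variables do not carry over. Pictures are saved under pics/ and viewed, and the job is handed in when it is done.

```bash
mkdir -p pics; ls; cat > h.py <<'E'
import numpy as np, cv2
from station import arm, viewer, spotter
def ray(f,px):
    R=np.array(f["attitude"]); 
    d=np.array([(px[0]-f["cx"])/f["fx"],(px[1]-f["cy"])/f["fy"],1.])
    return np.array(f["eye"]),R,d
E
python3 - <<'E'
from h import *
for n in ["scene","side","wrist"]:
    f=viewer.grab_frame(n); cv2.imwrite(f"pics/{n}0.png",f["pixels"])
    print(n,f["fx"],f["cx"],f["cy"],f["eye"],f["attitude"])
    for l in ["turret_axis","wide_lug","widest_punch","ram_nose","upper_arm_end","punch"]:
        r=spotter.tip_of(n,l); print(l,[(np.round(a["at"]),round(a["conf"],2)) for a in r[:2]])
print(arm.get_state(), arm.nose_length)
E
```

```text
pics
scene 531.8896863094928 279.300557458818 210.86896639546964 [ 1.11761155 -0.33226479  1.16959361] [-2.54405785 -0.01354605  1.0412858 ]
turret_axis [(array([286., 232.]), 0.77)]
wide_lug [(array([261., 219.]), 0.64), (array([409., 252.]), 0.48)]
widest_punch [(array([267., 220.]), 0.88)]
ram_nose [(array([308., 225.]), 0.64), (array([301., 204.]), 0.29)]
upper_arm_end [(array([304., 207.]), 0.8)]
punch [(array([282., 262.]), 0.62)]
side 415.1464002205185 270.1280767785038 209.4870872351364 [ 0.44573339 -0.57727915  0.79644025] [-2.3897456  -0.00258076 -0.18996113]
turret_axis [(array([278., 214.]), 0.87), (array([224., 210.]), 0.18)]
wide_lug [(array([246., 238.]), 0.76)]
widest_punch [(array([259., 215.]), 0.68)]
ram_nose [(array([278., 187.]), 0.67)]
upper_arm_end [(array([194., 348.]), 0.75), (array([282., 171.]), 0.6)]
punch [(array([274., 250.]), 0.66)]
wrist 324.6691412005116 276.4534949206841 205.1561223087435 [0.31166701 0.60511859 0.38472082] [ 2.84586053e+00 -6.04128549e-04 -1.92945351e+00]
turret_axis []
wide_lug []
widest_punch []
ram_nose []
upper_arm_end []
punch []
{'t': 1.05, 'q': array([ 1.50009325e+00,  3.58587957e-01,  1.18965853e-02, -2.20492987e-05,
       -1.22410261e+00, -2.88076807e-01]), 'qd': array([ 0.00074261, -0.0009604 , -0.00096305, -0.00140131, -0.00111242,
       -0.00088079]), 'joint_efforts': array([ 9.03835517e-04, -5.82398021e+01,  2.93301737e+01,  7.00207740e+00,
        1.24650451e-02, -2.62743487e-05]), 'eef_pos': array([0.2370307 , 0.63198323, 0.24556357]), 'ee_rot': array([-1.39517935,  1.57077546,  2.95842226]), 'force': array([ 0.019107  ,  0.0463587 , -0.05737756]), 'moment': array([-0.04271051, -0.02715628,  0.07334884]), 'width': 0.08791165064375132} 0.019
```

View pics/scene0.png

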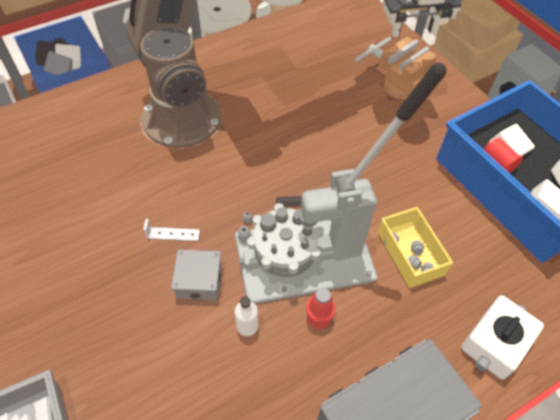

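View pics/side0.png

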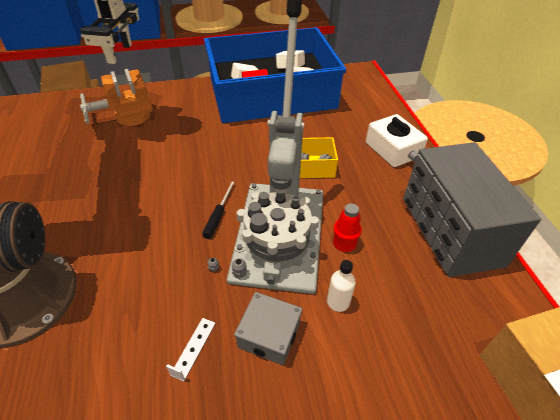

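```bash
cat > h.py <<'E'
import numpy as np, cv2
from scipy.spatial.transform import Rotation as Ro
from station import arm, viewer, spotter
def R(f): return Ro.from_euler("xyz",f["attitude"]).as_matrix()
def at_z(f,px,z):
    d=R(f)@np.array([(px[0]-f["cx"])/f["fx"],(px[1]-f["cy"])/f["fy"],1.]); e=np.array(f["eye"])
    return e+d*(z-e[2])/d[2]
def proj(f,p):
    c=R(f).T@(np.array(p)-f["eye"]); return np.array([f["fx"]*c[0]/c[2]+f["cx"],f["fy"]*c[1]/c[2]+f["cy"]])
E
python3 - <<'E'
from h import *
Z=dict(turret_axis=.126,wide_lug=.115,widest_punch=.150,ram_nose=.158,upper_arm_end=.225,punch=0)
for n in ["scene","side"]:
    f=viewer.grab_frame(n)
    for l,z in Z.items():
        r=spotter.tip_of(n,l); print(n,l,[(np.round(at_z(f,a["at"],z),4),round(a["conf"],2)) for a in r[:2]])
    x=f["pixels"][120:330,150:430]; cv2.imwrite(f"pics/{n}_z.png",cv2.resize(x,None,fx=2.8,fy=2.8,interpolation=cv2.INTER_CUBIC))
E
```

```text
scene turret_axis [(array([0.5677, 0.0175, 0.126 ]), 0.6)]
scene wide_lug [(array([ 0.5002, -0.0105,  0.115 ]), 0.68)]
scene widest_punch [(array([ 0.5374, -0.0069,  0.15  ]), 0.93), (array([0.5924, 0.0693, 0.15  ]), 0.7)]
scene ram_nose [(array([0.5872, 0.071 , 0.158 ]), 0.69), (array([ 0.4623, -0.2131,  0.158 ]), 0.65)]
scene upper_arm_end [(array([0.5887, 0.0567, 0.225 ]), 0.74)]
scene punch [(array([0.5684, 0.0171, 0.    ]), 0.74), (array([ 0.5227, -0.1912,  0.    ]), 0.47)]
side turret_axis [(array([0.5759, 0.0211, 0.126 ]), 0.71)]
side wide_lug [(array([ 0.5091, -0.0129,  0.115 ]), 0.58)]
side widest_punch [(array([ 0.5301, -0.0029,  0.15  ]), 0.91)]
side ram_nose [(array([0.5863, 0.0615, 0.158 ]), 0.57), (array([ 0.4273, -0.1173,  0.158 ]), 0.37)]
side upper_arm_end []
side punch [(array([0.5751, 0.0249, 0.    ]), 0.87), (array([0.4612, 0.1715, 0.    ]), 0.68)]
```

View pics/scene_z.png

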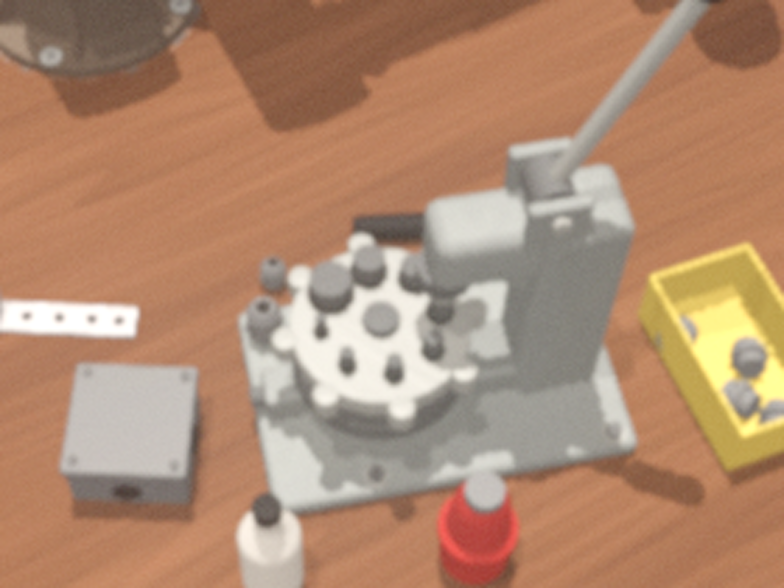

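View pics/side_z.png

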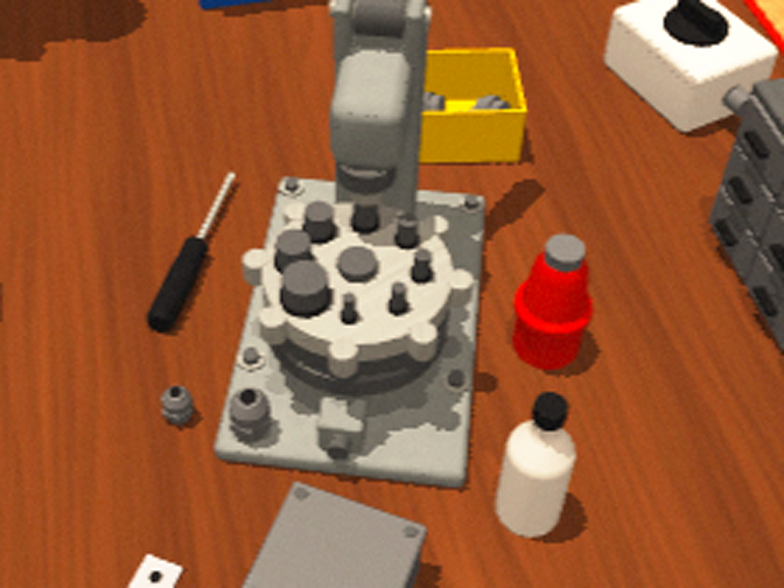

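Scene: turret near pixel (286,232), with the widest head at (267,220). Side: the widest head is lower left at (259,215) and the ram is at the top, so it sits about 135° counter-clockwise from the ram, or 3 clicks. I'll refine the axis and frame yaw by overlaying the model.

```bash
cat >> h.py <<'E'
def overlay(f,cx,cy,phi,turn,name):
    img=cv2.resize(f["pixels"],None,fx=4,fy=4,interpolation=cv2.INTER_CUBIC)
    P=lambda p:tuple(int(v) for v in (proj(f,p)*4+2))
    def circ(x,y,r,z,c):
        pts=np.array([P((x+r*np.cos(a),y+r*np.sin(a),z)) for a in np.linspace(0,6.283,40)]); cv2.polylines(img,[pts],True,c,1)
    circ(cx,cy,.075,.126,(0,255,0))
    for k,D in enumerate([36,10,12,14,16,20,24,28]):
        a=phi+turn+k*np.pi/4
        circ(cx+.08*np.cos(a),cy+.08*np.sin(a),.011,.127,(0,0,255))
        circ(cx+.05*np.cos(a),cy+.05*np.sin(a),D/2000,.15,(255,0,0))
    u=np.array([np.cos(phi),np.sin(phi)]);v=np.array([np.sin(phi),-np.cos(phi)])
    pts=[P((*(np.array([cx,cy])+X*v+Y*u),.02)) for X,Y in [(-.1,-.11),(.1,-.11),(.1,.21),(-.1,.21)]]
    cv2.polylines(img,[np.array(pts)],True,(255,255,0),1)
    c=P((cx,cy,.1)); x0=max(c[0]-400,0); y0=max(c[1]-300,0)
    cv2.imwrite(name,img[y0:y0+600,x0:x0+800])
E
python3 - <<'E'
from h import *
for n in ["scene","side"]:
    f=viewer.grab_frame(n); overlay(f,.572,.020,np.radians(79),np.radians(135),f"pics/{n}_o1.png")
s=arm.get_state(); Rt=Ro.from_euler("xyz",s["ee_rot"]).as_matrix(); print(Rt.round(3))
E
```

```text
[[-0.     0.936 -0.351]
 [ 0.    -0.351 -0.936]
 [-1.    -0.    -0.   ]]
```

View pics/scene_o1.png

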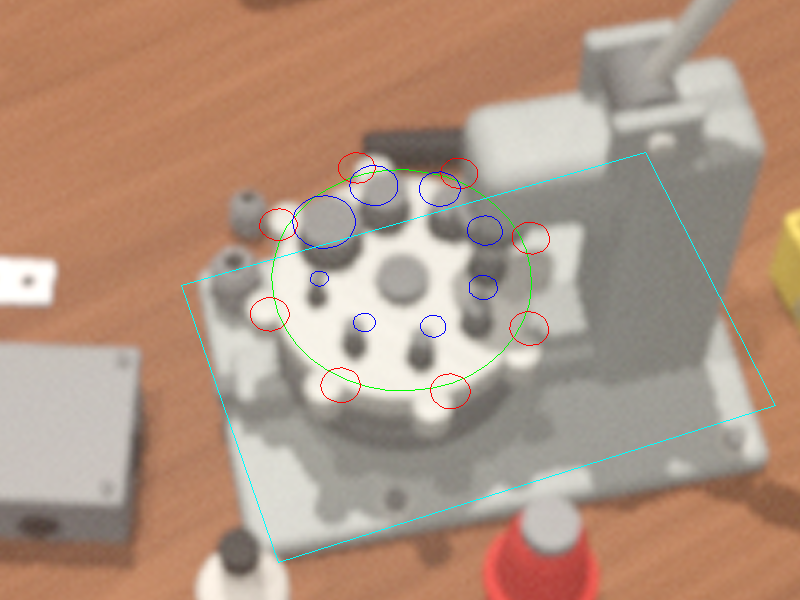

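View pics/side_o1.png

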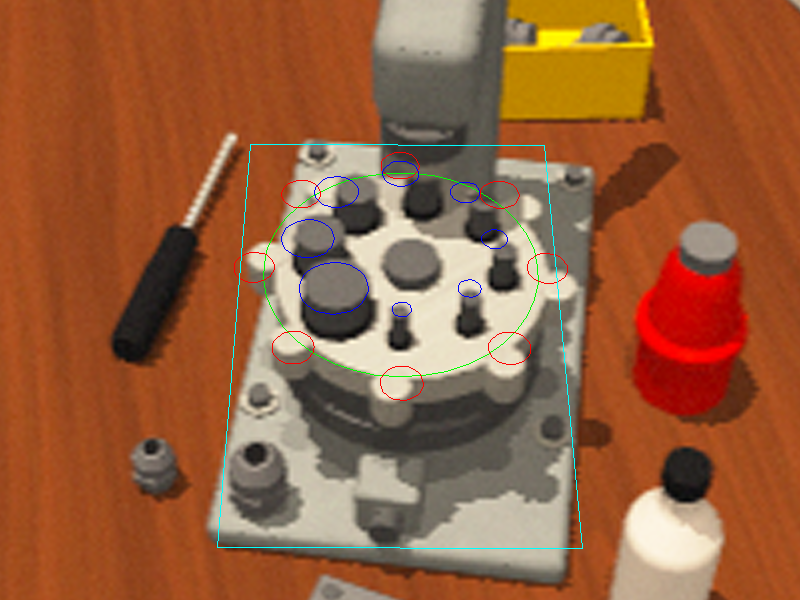

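```bash
cat > fit.py <<'E'
from h import *
from scipy.optimize import least_squares
F={n:viewer.grab_frame(n) for n in ["scene","side"]}
def off(f):
    c=[int(v) for v in proj(f,(.572,.020,.1))*4+2]; return np.array([max(c[0]-400,0),max(c[1]-300,0)])
# (view, kind, crop px)
L={"side":[(262,253),(575,288),(391,388),(508,360),(290,338),(530,207)],"scene":[(372,167),(283,221),(262,313),(326,388),(433,409),(522,354)]}
B={"side":{0:(211,533),1:(562,577),2:(593,170),3:(303,143)},"scene":{0:(205,270),1:(252,556),2:(765,458)}}
H={"side":[(0,(337,287)),(7,(320,236)),(1,(401,310)),(2,(470,297))],"scene":[(0,(326,222)),(7,(380,187)),(1,(317,290)),(2,(355,335))]}
def res(p,show=False):
    cx,cy,phi,t=p; r=[]
    u=np.array([np.cos(phi),np.sin(phi)]);v=np.array([np.sin(phi),-np.cos(phi)]);C=np.array([cx,cy])
    for n,f in F.items():
        o=off(f); g=lambda q:(np.array(q)+o-2)/4
        lp=[proj(f,(cx+.08*np.cos(phi+t+k*np.pi/4),cy+.08*np.sin(phi+t+k*np.pi/4),.127)) for k in range(8)]
        for q in L[n]: r+=list(min((l-g(q) for l in lp),key=np.linalg.norm))
        for k,q in H[n]: 
            a=phi+t+k*np.pi/4; r+=list(proj(f,(cx+.05*np.cos(a),cy+.05*np.sin(a),.15))-g(q))
        for i,q in B[n].items():
            X,Y=[(-.1,-.11),(.1,-.11),(.1,.21),(-.1,.21)][i]; r+=list(proj(f,(*(C+X*v+Y*u),.02))-g(q))
    return np.array(r)
s=least_squares(res,[.572,.02,np.radians(72),np.radians(135)],loss="soft_l1")
print(s.x,np.degrees(s.x[2:]),np.abs(s.fun).mean(),np.round(s.fun,1))
for n,f in F.items(): overlay(f,*s.x,f"pics/{n}_o2.png")
E
python3 fit.py
```

```text
[0.57729635 0.01592811 1.24642286 2.36354305] [ 71.41476945 135.42104162] 0.8144219735629292 [-0.1  1.6  0.6  0.2  0.4 -0.8 -0.6 -0.  -0.3 -0.8 -0.4 -0.5  0.5  0.4
  0.7  1.4 -0.5 -2.6 -0.5 -1.8 -2.6  0.3 -0.9  0.   1.7  0.3  1.2  1.2
 -4.  -0.5  0.7 -0.3 -0.1  0.6  0.6  0.7 -1.8  0.2  0.1 -0.3  0.  -0.4
  0.1  0.8  0.6  0.4 -1.6 -0.7  1.4 -1.1  0.6 -1.4 -0.3 -1.6]
```

View pics/scene_o2.png

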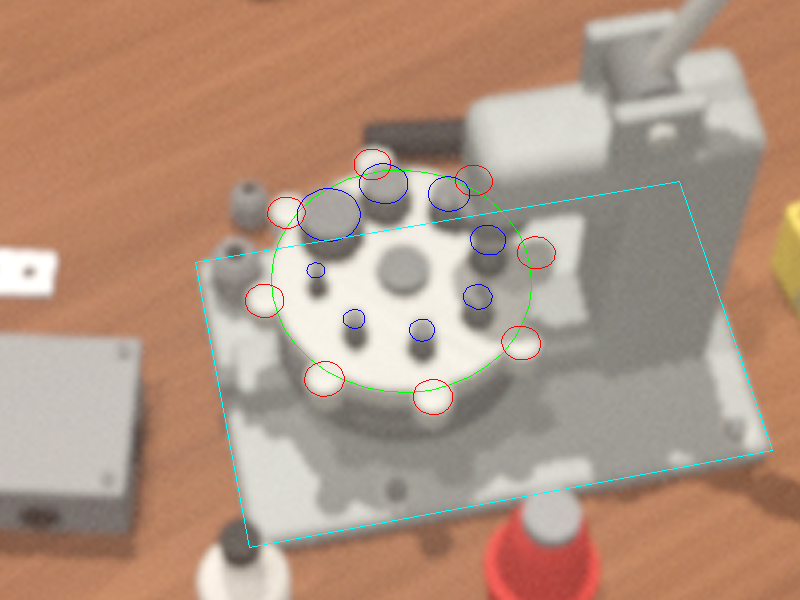

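View pics/side_o2.png

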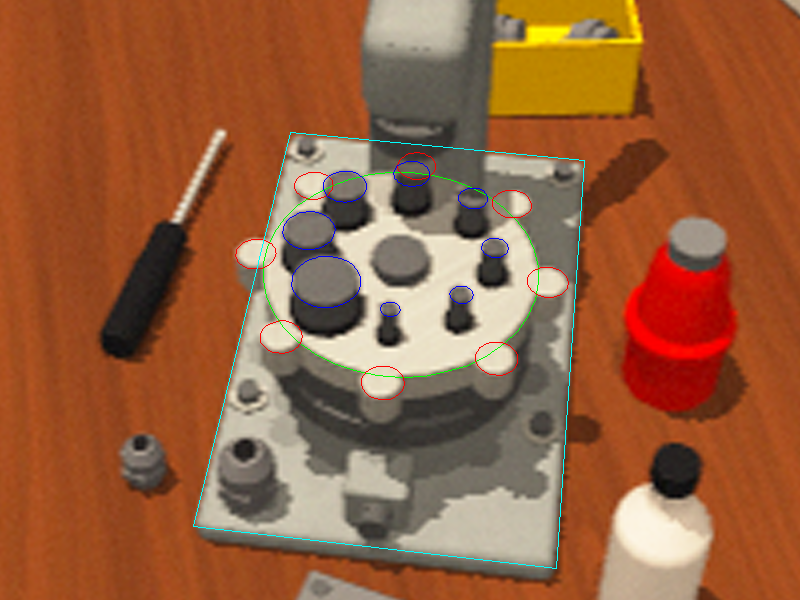

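Fit is good to about 1 px: axis (0.577, 0.016), ram direction 71.4°, turret 3 clicks counter-clockwise of target. I'll push the lugs clockwise on the robot side using one finger of the open gripper.

```bash
python3 -m handwheel '{"gripper":[1,1,1,1,1,1,1,1,1,1],"travel":[[0.02,-0.08,0.02],[0.04,-0.16,0.04],[0.06,-0.24,0.06],[0.08,-0.32,0.06],[0.1,-0.4,0.06],[0.13,-0.48,0.06],[0.15,-0.54,0.06],[0.166,-0.604,0.06],[0.166,-0.604,0.06],[0.166,-0.604,0.06]],"spin":[-0.12,-0.24,-0.36,-0.48,-0.6,-0.72,-0.84,-0.978,-0.978,-0.978]}'
cat > w.py <<'E'
from h import *
s=arm.get_state(); C=np.array([.5773,.0159]);ph=1.2464
u=np.array([np.cos(ph),np.sin(ph)]);v=np.array([np.sin(ph),-np.cos(ph)])
p=s["eef_pos"];Rt=Ro.from_euler("xyz",s["ee_rot"]).as_matrix()
a=np.degrees(np.arctan2(Rt[1,2],Rt[0,2]))
print("t",s["t"],"pos",p.round(4),"frame mm",((p[:2]-C)@v*1000).round(1),((p[:2]-C)@u*1000).round(1),"jaw ang",a.round(1),"F",s["force"].round(1),"q",s["q"].round(2))
E
python3 w.py
```

```text
t: 2.95
eef_pos: [0.3203, 0.3296, 0.2762]
ee_rot: [-2.389, 1.569, 1.197]
force: [0.4, 0.4, 1.2]
width: 0.0876
t 2.95 pos [0.3203 0.3296 0.2762] frame mm -343.6 215.4 jaw ang -154.6 F [0.4 0.4 1.2] q [ 1.23 -0.03 -0.39  0.   -1.21 -0.79]
```

```bash
python3 -m handwheel '{"gripper":[1,1,1,1,1,1,1,1,1,1],"travel":[[0.02,-0.07,0],[0.05,-0.15,0],[0.07,-0.22,0],[0.1,-0.3,0],[0.12,-0.37,0],[0.15,-0.45,0],[0.17,-0.52,-0.05],[0.19,-0.586,-0.1],[0.19,-0.586,-0.14],[0.19,-0.586,-0.14]],"spin":[-0.12,-0.24,-0.36,-0.48,-0.6,-0.72,-0.84,-0.978,-0.978,-0.978]}'
python3 w.py; python3 - <<'E'
from h import *
for n in ["scene","side"]:
    f=viewer.grab_frame(n); cv2.imwrite(f"pics/{n}3.png",cv2.resize(f["pixels"][120:330,140:420],None,fx=2.8,fy=2.8))
E
```

```text
t: 3.95
eef_pos: [0.4141, 0.0361, 0.2032]
ee_rot: [0.754, 1.566, -2.713]
force: [-0.4, 0.3, 0.9]
width: 0.0873
t 3.95 pos [0.4141 0.0361 0.2032] frame mm -161.2 -32.9 jaw ang 161.4 F [-0.4  0.3  0.9] q [ 0.57 -0.05 -0.58 -0.   -1.04 -0.89]
```

View pics/scene3.png

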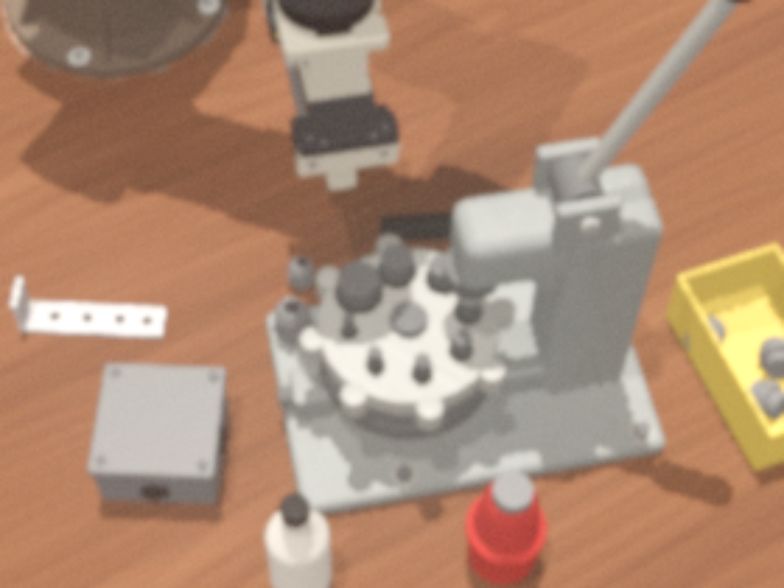

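View pics/side3.png

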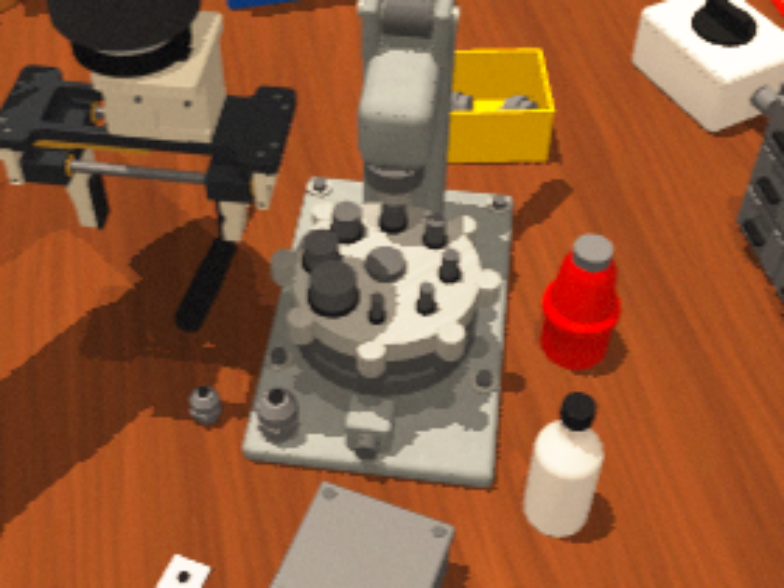

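```bash
python3 - <<'E'
from h import *
C=np.array([.5773,.0159]);ph=1.2464
u=np.array([np.cos(ph),np.sin(ph)]);v=np.array([np.sin(ph),-np.cos(ph)])
T=np.array([.4141,.0361])
for n,pts in dict(scene=[(328,186),(355,186),(342,180)],side=[(221,237),(244,238)]).items():
    f=viewer.grab_frame(n)
    if n=="side":
        x=f["pixels"][180:220,200:250]; cv2.imwrite("pics/tip.png",cv2.resize(x,None,fx=12,fy=12,interpolation=cv2.INTER_CUBIC))
    for p in pts:
        w=at_z(f,(140+p[0]/2.8,120+p[1]/2.8),.184)[:2]; print(n,p,((w-T)@v*1000).round(1),((w-T)@u*1000).round(1))
E
```

```text
scene (328, 186) 53.3 -11.6
scene (355, 186) 57.6 10.3
scene (342, 180) 49.5 0.9
side (221, 237) 45.0 -4.4
side (244, 238) 61.8 -3.1
```

View pics/tip.png

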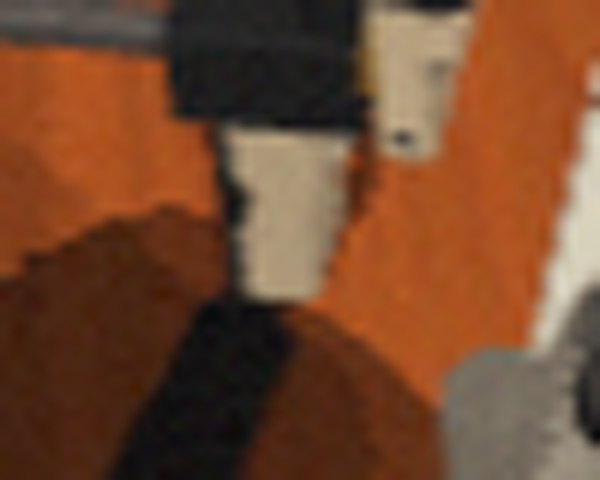

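The fingertip tapers, so I'll centre the stroke 31.5° further back: push the lug from −45° to about −18° of the robot side. That keeps it symmetric about the tangent and further from the upper arm.

```bash
python3 -m handwheel '{"gripper":[1,1,1,1,1,1],"travel":[[0.018,-0.05,0],[0.036,-0.1,0],[0.054,-0.15,0],[0.071,-0.197,0],[0.071,-0.197,0],[0.071,-0.197,0]],"spin":[0.17,0.34,0.51,0.7,0.7,0.7]}'
python3 w.py; python3 -m handwheel '{"gripper":[1,1,1,1,1],"travel":[[0,0,-0.05],[0,0,-0.1],[0,0,-0.148],[0,0,-0.148],[0,0,-0.148]],"spin":[0,0,0,0,0]}'
python3 w.py; python3 - <<'E'
from h import *
for n in ["scene","side"]:
    f=viewer.grab_frame(n); cv2.imwrite(f"pics/{n}4.png",cv2.resize(f["pixels"][170:310,190:360],None,fx=4,fy=4))
E
```

```text
t: 4.75
eef_pos: [0.4511, -0.0611, 0.2064]
ee_rot: [-3.086, 1.569, 0.279]
force: [-0.1, 0.2, -0.7]
width: 0.0876
t 4.75 pos [ 0.4511 -0.0611  0.2064] frame mm -95.1 -113.2 jaw ang -167.2 F [-0.1  0.2 -0.7] q [ 0.3   0.02 -0.51  0.   -1.04 -0.08]
t: 5.25
eef_pos: [0.4509, -0.0607, 0.1324]
ee_rot: [1.766, 1.57, -1.15]
force: [0.1, 0.7, 0.8]
width: 0.0877
t 5.25 pos [ 0.4509 -0.0607  0.1324] frame mm -95.4 -112.9 jaw ang -167.1 F [0.1 0.7 0.8] q [ 0.3   0.11 -0.61  0.   -0.85 -0.08]
```

View pics/scene4.png

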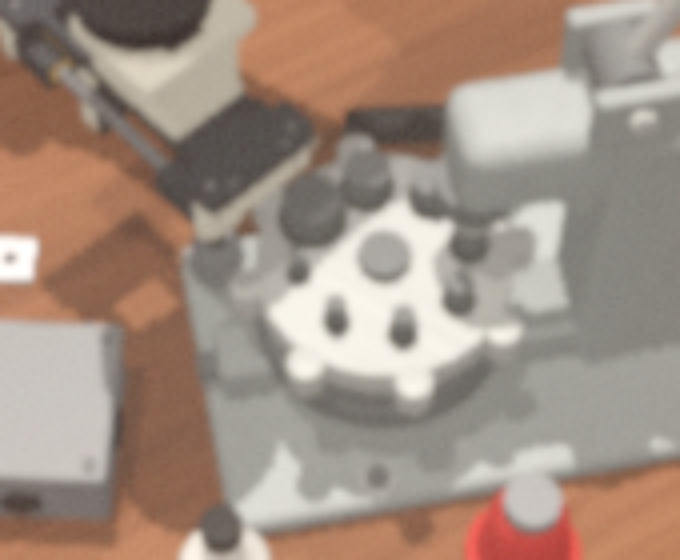

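View pics/side4.png

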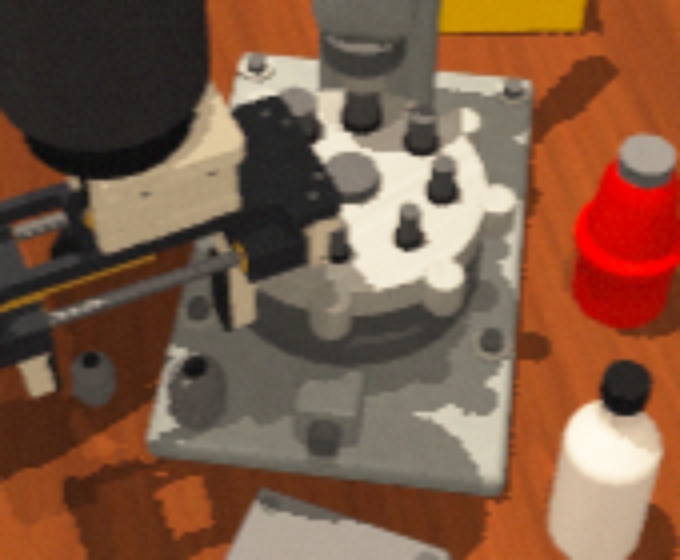

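```bash
python3 -m handwheel '{"gripper":[1,1,1,1,1,1,1],"travel":[[-0.002,0.01,-0.005],[-0.004,0.019,-0.005],[-0.0065,0.028,-0.005],[-0.0085,0.038,-0.005],[-0.011,0.047,-0.005],[-0.013,0.056,-0.005],[-0.013,0.056,-0.005]],"spin":[0,0,0,0,0,0,0]}'
python3 w.py
```

```text
t: 6.05
eef_pos: [0.4424, -0.0338, 0.1289]
ee_rot: [0.124, 1.568, -2.792]
force: [-3.2, -3.2, 0.7]
width: 0.0877
t 6.05 pos [ 0.4424 -0.0338  0.1289] frame mm -112.1 -90.1 jaw ang -167.1 F [-3.2 -3.2  0.7] q [ 0.37  0.09 -0.64 -0.   -0.84 -0.15]
```

```bash
python3 -m handwheel '{"gripper":[1,1,1,1,1,1,1,1,1],"travel":[[-0.002,0.01,0],[-0.004,0.019,0],[-0.0065,0.028,0],[-0.0085,0.038,0],[-0.011,0.047,0],[-0.013,0.056,0],[-0.013,0.056,0],[-0.013,0.056,0],[-0.013,0.056,0]],"spin":[0,0,0,0,0,0,0,0,0]}'
python3 w.py
python3 - <<'E'
from h import *
for n in ["scene","side"]:
    f=viewer.grab_frame(n); cv2.imwrite(f"pics/{n}5.png",cv2.resize(f["pixels"][170:310,190:360],None,fx=4,fy=4))
E
```

```text
t: 6.95
eef_pos: [0.4376, -0.0055, 0.1291]
ee_rot: [3.116, 1.571, 0.2]
force: [-0.2, -0.0, -0.4]
width: 0.0879
t 6.95 pos [ 0.4376 -0.0055  0.1291] frame mm -125.6 -64.8 jaw ang -167.1 F [-0.2 -0.  -0.4] q [ 0.44  0.08 -0.65  0.   -0.84 -0.22]
```

View pics/scene5.png

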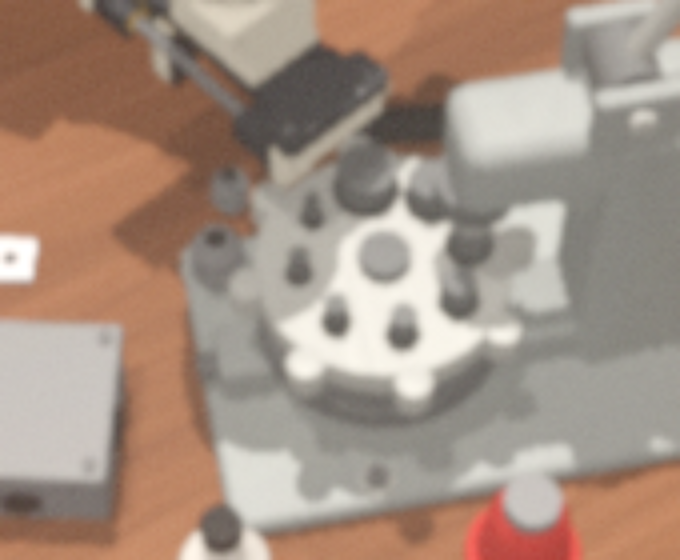

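View pics/side5.png

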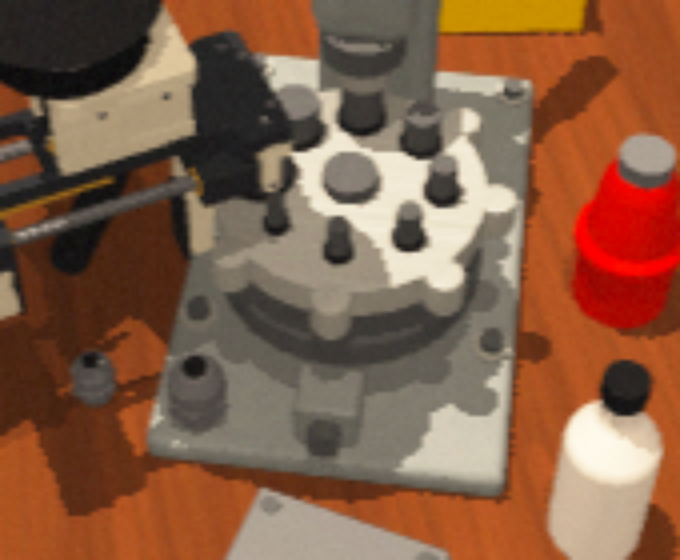

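One clean click, with zero residual force: the widest head is now at scene crop (365,175), at 90° to the ram. Repeating.

```bash
python3 -m handwheel '{"gripper":[1,1,1,1,1,1,1,1,1],"travel":[[0,0,0.05],[0,0,0.08],[0,0,0.08],[0.013,-0.056,0.08],[0.026,-0.112,0.08],[0.026,-0.112,0.08],[0.026,-0.112,0.04],[0.026,-0.112,0],[0.026,-0.112,0]],"spin":[0,0,0,0,0,0,0,0,0]}'
python3 w.py
python3 -m handwheel '{"gripper":[1,1,1,1,1,1,1,1,1,1,1,1,1,1,1,1],"travel":[[-0.002,0.01,0],[-0.004,0.019,0],[-0.0065,0.028,0],[-0.0085,0.038,0],[-0.011,0.047,0],[-0.013,0.056,0],[-0.015,0.066,0],[-0.017,0.075,0],[-0.0195,0.084,0],[-0.0215,0.094,0],[-0.024,0.103,0],[-0.026,0.112,0],[-0.026,0.112,0],[-0.026,0.112,0],[-0.026,0.112,0],[-0.026,0.112,0]],"spin":[0,0,0,0,0,0,0,0,0,0,0,0,0,0,0,0]}'
python3 w.py
python3 - <<'E'
from h import *
for n in ["scene","side"]:
    f=viewer.grab_frame(n); cv2.imwrite(f"pics/{n}6.png",cv2.resize(f["pixels"][170:310,190:360],None,fx=4,fy=4))
E
```

```text
t: 7.95
eef_pos: [0.4484, -0.0619, 0.1265]
ee_rot: [-0.071, 1.566, -2.988]
force: [-0.3, 0.4, 0.7]
width: 0.0882
t 7.95 pos [ 0.4484 -0.0619  0.1265] frame mm -97.4 -114.8 jaw ang -167.1 F [-0.3  0.4  0.7] q [ 0.3   0.11 -0.62 -0.   -0.84 -0.07]
t: 9.55
eef_pos: [0.4376, -0.0056, 0.129]
ee_rot: [0.273, 1.571, -2.643]
force: [-0.2, 0.3, 0.1]
width: 0.0879
t 9.55 pos [ 0.4376 -0.0056  0.129 ] frame mm -125.6 -65.0 jaw ang -167.1 F [-0.2  0.3  0.1] q [ 0.44  0.08 -0.65  0.   -0.84 -0.22]
```

View pics/scene6.png

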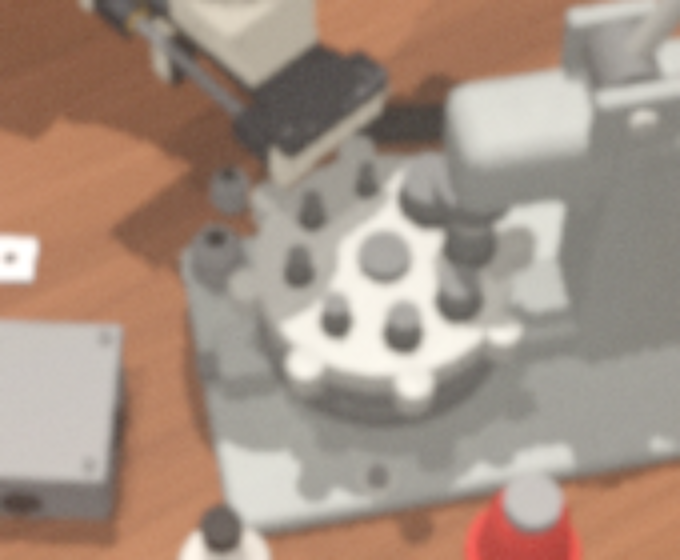

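View pics/side6.png

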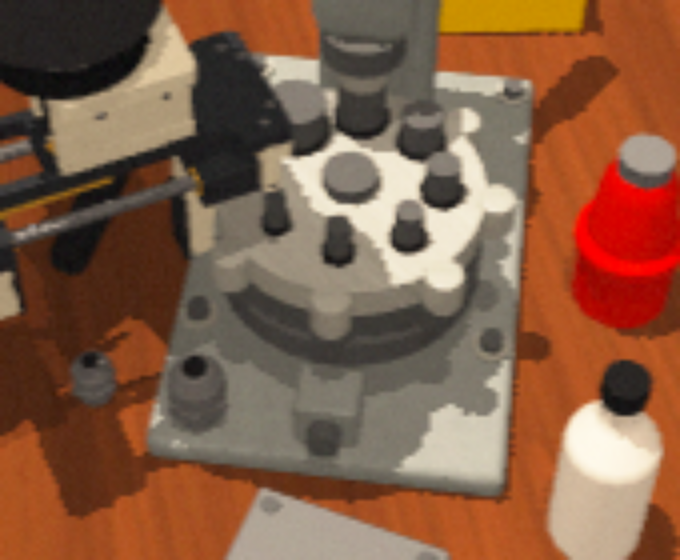

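Second click done: the widest head is at side crop (300,110), 45° short of the ram. Now the third, then lift clear.

```bash
python3 -m handwheel '{"gripper":[1,1,1,1,1,1,1,1,1],"travel":[[0,0,0.05],[0,0,0.08],[0,0,0.08],[0.013,-0.056,0.08],[0.026,-0.112,0.08],[0.026,-0.112,0.08],[0.026,-0.112,0.04],[0.026,-0.112,0],[0.026,-0.112,0]],"spin":[0,0,0,0,0,0,0,0,0]}'
python3 -m handwheel '{"gripper":[1,1,1,1,1,1,1,1,1,1,1,1,1,1,1,1],"travel":[[-0.002,0.01,0],[-0.004,0.019,0],[-0.0065,0.028,0],[-0.0085,0.038,0],[-0.011,0.047,0],[-0.013,0.056,0],[-0.015,0.066,0],[-0.017,0.075,0],[-0.0195,0.084,0],[-0.0215,0.094,0],[-0.024,0.103,0],[-0.026,0.112,0],[-0.026,0.112,0],[-0.026,0.112,0],[-0.026,0.112,0],[-0.026,0.112,0]],"spin":[0,0,0,0,0,0,0,0,0,0,0,0,0,0,0,0]}'
python3 w.py
python3 -m handwheel '{"gripper":[1,1,1,1,1,1,1,1,1,1,1],"travel":[[0,0,0.05],[0,0,0.1],[0,0,0.15],[0,0,0.2],[-0.05,0.1,0.22],[-0.08,0.2,0.22],[-0.11,0.3,0.22],[-0.14,0.4,0.22],[-0.14,0.45,0.22],[-0.14,0.45,0.22],[-0.14,0.45,0.22]],"spin":[0,0,0,0,0,0,0,0,0,0,0]}'
python3 w.py
python3 - <<'E'
from h import *
for n in ["scene","side"]:
    f=viewer.grab_frame(n); overlay(f,.5773,.0159,1.2464,0,f"pics/{n}7.png")
    cv2.imwrite(f"pics/{n}7b.png",f["pixels"])
    for l in ["widest_punch","wide_lug"]:
        print(n,l,[(np.round(a["at"]),round(a["conf"],2)) for a in spotter.tip_of(n,l)[:2]])
    print(proj(f,(.5773+.05*np.cos(1.2464),.0159+.05*np.sin(1.2464),.15)))
E
```

```text
t: 10.55
eef_pos: [0.4484, -0.0618, 0.1265]
ee_rot: [-0.077, 1.566, -2.994]
force: [-0.2, 0.1, 0.6]
width: 0.0877
t: 12.15
eef_pos: [0.4376, -0.0056, 0.129]
ee_rot: [0.325, 1.571, -2.592]
force: [-0.2, 0.5, 0.7]
width: 0.0876
t 12.15 pos [ 0.4376 -0.0056  0.129 ] frame mm -125.6 -64.9 jaw ang -167.1 F [-0.2  0.5  0.7] q [ 0.44  0.08 -0.65  0.   -0.84 -0.22]
t: 13.25
eef_pos: [0.3672, 0.22, 0.2388]
ee_rot: [0.71, 1.57, -2.204]
force: [-0.8, 0.3, -0.2]
width: 0.0877
t 13.25 pos [0.3672 0.22   0.2388] frame mm -264.2 126.5 jaw ang -167.0 F [-0.8  0.3 -0.2] q [ 1.   -0.06 -0.51 -0.   -1.12 -0.78]
scene widest_punch [(array([306., 227.]), 0.75)]
scene wide_lug [(array([321., 231.]), 0.6)]
[306.84630626 226.17222593]
side widest_punch [(array([280., 194.]), 0.58)]
side wide_lug [(array([283., 191.]), 0.55)]
[280.14906944 192.23598287]
```

View pics/scene7.png

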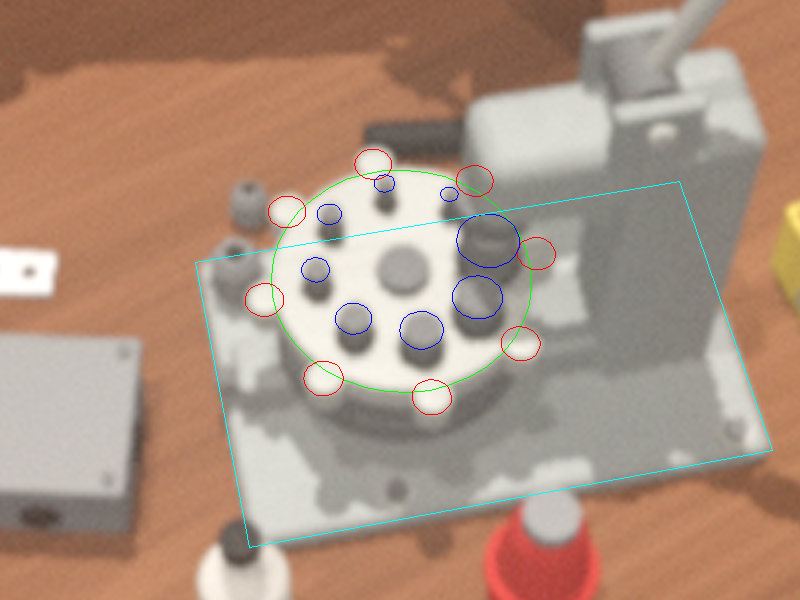

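View pics/side7.png

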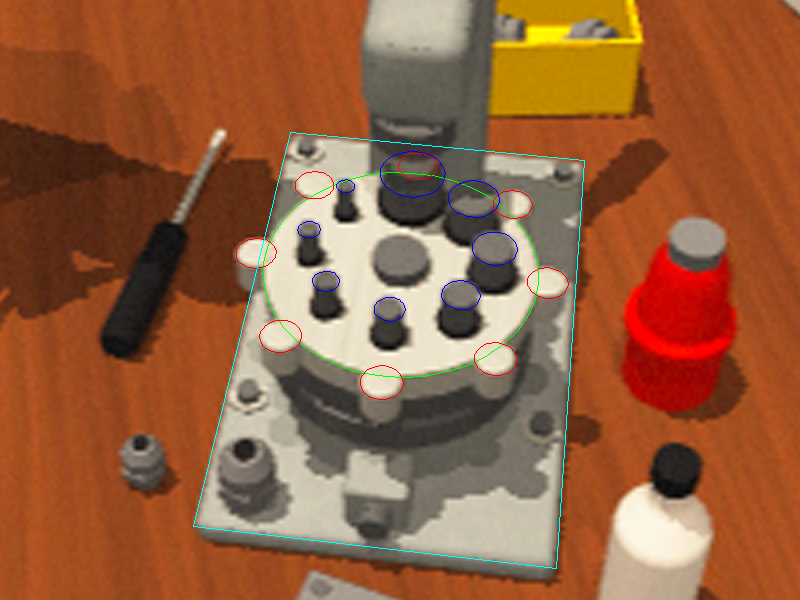

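View pics/side7b.png

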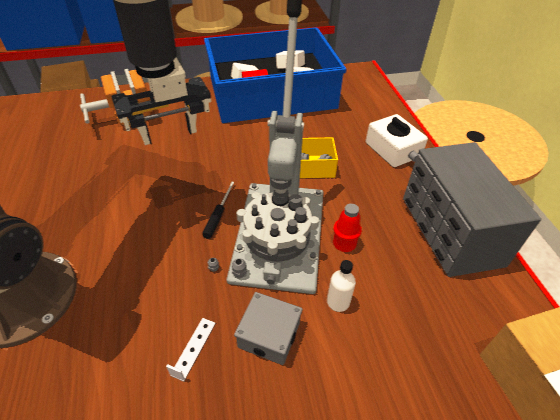

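The zero-angle overlay matches in both views: the widest head is under the ram at scene (307,226) and side (280,193). The arm is clear and nothing else has moved.

```bash
python3 -c "
from station import arm; print(arm.job_done())"
```

```text
the job is handed in; nothing more can be done
None
```

The punch with the widest head now stands under the ram, resting in its click, and the job is handed in. It started three clicks counter-clockwise of the ram. I turned it three clicks clockwise by pushing the lugs on the robot side with one finger of the open gripper.

- **Position:** with the arm clear, the turret model drawn at angle 0 lined up with the heads and lugs in both camera views. The trained network put the widest head within about 2 pixels of where it should be in each view.
- **Force:** the one reading taken in mid-push, during the first click, was about 4.5 N. After each click the force was back to about zero (under 1 N).
- **Surroundings:** the lever and the loose things around the machine looked unmoved in the last pictures. I compared these by eye only.
- **Time:** about 13 s on the robot's clock, and the arm ended well clear of the machine.

No check failed or disagreed at the end. My first estimate of the machine's direction was about 8° off. I corrected it before moving by fitting the model to both camera pictures.

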